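# Order a refill by pointing at two stock bins

## Task

To order a refill, show the stock camera two bins: with the fingers pointing down, point first at the bin of brass fittings, then at the empty bin, each time keeping the fingertips two or three centimetres above the middle of the opening for at least two seconds; then press the green button on the console fully down with the fingertips, let it come up and move clear. Touch no bin, pass well above the other two bins without pointing at them, leave the red button alone, and do not lift or shift any loose fitting.

Things in the scene. Friction and masses are not known exactly. Their poses are not given: they have to be found in the camera images.
- bin_brass: Green open-topped plastic stock bin, 150 long (its x) x 90 wide (its y), rear and sides 75 high, its front wall (at -x) only 45 high; walls 3 mm. It stands loose on a grey deck 30 mm high, 0.35 kg. Origin: centre of its underside, z up. It is filled with yellow brass pipe fittings, heaped no higher than its rim.
- bin_empty: Green open-topped plastic stock bin, 150 long (its x) x 90 wide (its y), rear and sides 75 high, its front wall (at -x) only 45 high; walls 3 mm. It stands loose on a grey deck 30 mm high, 0.35 kg. Origin: centre of its underside, z up. It is empty: its green floor is seen.
- bin_steel: Green open-topped plastic stock bin, 150 long (its x) x 90 wide (its y), rear and sides 75 high, its front wall (at -x) only 45 high; walls 3 mm. It stands loose on a grey deck 30 mm high, 0.35 kg. Origin: centre of its underside, z up. It is filled with silver steel pipe fittings, heaped no higher than its rim.
- bin_black: Green open-topped plastic stock bin, 150 long (its x) x 90 wide (its y), rear and sides 75 high, its front wall (at -x) only 45 high; walls 3 mm. It stands loose on a grey deck 30 mm high, 0.35 kg. Origin: centre of its underside, z up. It is filled with black plastic pipe fittings, heaped no higher than its rim.
- bin_brass_mouth (a point): Middle of the opening of the brass bin: on its centre line, level with its upper rim, 75 mm above its underside (105 mm above the table). z up.
- bin_empty_mouth (a point): Middle of the opening of the empty bin: on its centre line, level with its upper rim, 75 mm above its underside (105 mm above the table). z up.
- bin_steel_mouth (a point): Middle of the opening of the steel bin: on its centre line, level with its upper rim, 75 mm above its underside (105 mm above the table). z up.
- bin_black_mouth (a point): Middle of the opening of the black bin: on its centre line, level with its upper rim, 75 mm above its underside (105 mm above the table). z up.
- console: Grey order console fixed to the table, 110 (x) x 170 (y) x 45 high, origin at the centre of its underside, z up. On its top, each centred 15 mm towards its -x edge, sit two round push buttons in black housings: green 45 mm to its +y side, red 45 mm to its -y side.
- green_top (a point): Centre of the top face of the green button (32 mm across, on the console; 67 mm above the table when up); it is pressed straight down, and this point goes down with it.
- green (a joint): Travel of the green button in m: 0 up, 0.006 fully down; a spring returns it. It takes about 5 N to push it fully down.
- red (a joint): Travel of the red button in m: 0 up, 0.006 fully down; same make as the green one. To be left alone.
- coupling: Loose steel pipe coupling standing upright on the table, 36 mm across, 50 high, 0.12 kg, origin at the centre of its underside. Bystander.
- tee: Loose brass tee fitting lying on the table, 50 long, about 28 high, 0.12 kg, origin at the centre of its underside. Bystander.
Mind the look-alikes: they are no part of the job. Leave any brown look-alike of the console alone.

How it is judged:
On the way, in this order (a step that is already met when the one before it is completed fails the run):
1. the tool point dwells just above the middle of the brass bin's opening for 2 s, pointing down (horizontal distance between the grasp point and bin_brass_mouth below 0.03 m and z of the grasp point in the frame of bin_brass_mouth between 0.01 and 0.08 m and angle between the grasp point's own z axis and vertical above 2.36 rad), for 2 s.
2. the tool point dwells just above the middle of the empty bin's opening for 2 s, pointing down (horizontal distance between the grasp point and bin_empty_mouth below 0.03 m and z of the grasp point in the frame of bin_empty_mouth between 0.01 and 0.08 m and angle between the grasp point's own z axis and vertical above 2.36 rad), for 2 s.
3. the green button is pressed fully down by the fingers (value of joint green above 0.005 m and contact force between the fingers and console above 1 N), for 0.02 s.
At the end, for the whole second after the job is handed in: After both dwells (each 2 s, pointing down, within 30 mm of the middle of the opening, 10 to 80 mm above the rim) and a press past 5 mm, the green and red buttons are up (under 1.5 mm) and every bin and loose fitting is at rest within 10 mm of its start (value of joint each of green, red below 0.0015 m and distance of each of bin_brass, bin_empty, bin_steel, bin_black, coupling, tee from where it was at the start of the episode below 0.01 m and linear speed of each of bin_brass, bin_empty, bin_steel, bin_black, coupling, tee below 0.02 m/s); the robot touches nothing.
It fails at once if the robot touches a bin (contact force between any of the fingers, the arm and bin_brass above 0.5 N or contact force between any of the fingers, the arm and bin_empty above 0.5 N or contact force between any of the fingers, the arm and bin_steel above 0.5 N or contact force between any of the fingers, the arm and bin_black above 0.5 N).
It fails at once if the steel or the black bin is pointed at (tool point within 30 mm sideways of the middle and less than 60 mm above the rim) ((horizontal distance between the grasp point and bin_steel_mouth below 0.03 m and z of the grasp point in the frame of bin_steel_mouth between -0.1 and 0.06 m and angle between the grasp point's own z axis and vertical above 2.36 rad) or (horizontal distance between the grasp point and bin_black_mouth below 0.03 m and z of the grasp point in the frame of bin_black_mouth between -0.1 and 0.06 m and angle between the grasp point's own z axis and vertical above 2.36 rad)).
It fails at once if the red button is pressed (over 2 mm) (value of joint red above 0.002 m).
It fails at once if a bin or a loose fitting is lifted or shifted by more than 10 mm (distance of any of bin_brass, bin_empty, bin_steel, bin_black, coupling, tee from where it was at the start of the episode above 0.01 m).
It also fails if it takes over 58 s, if anything falls off the work surface, if the arm or the gripper's body presses on something with over 40 N, if the wrist force passes 120 N, or if a joint passes its speed limit or range.

## Robot

A 7-joint arm with a two-finger parallel gripper is mounted at the origin on the work surface. World frame = base frame: x ahead of the robot, y to its left, z up, the work surface at z = 0. Lengths are in m, angles in rad, forces in N, time in s.
With the tool pointing down it reaches from about 0.425 to 0.875 m from the base axis. Payload 8.4 kg.
Tool frame: the origin (TCP) lies between the finger pads, 19 mm behind the fingertips; this is the grasp point; z points along the fingers, y is the line along which they close (so a half turn about z gives the same grasp; the last joint's range is limited). The gripper opens to 87 mm and grips with 3 to 60 N. Pads are 19 mm wide; open, the fingers measure 117 mm over their backs; the gripper's body (75 mm by 190 mm) begins 51 mm behind the grasp point.
Start: joints at [1.181, 0.333, 0.04, 1.465, -0.013, 1.343, -0.059], TCP at [0.186, -0.623, 0.241] pointing down, gripper open.
Joint ranges: [-2.58, 2.58], [-0.38, 2.09], [-1.3, 1.39], [0.25, 2.4], [-1.5, 4.64], [0.08, 2.09], [-2.65, 2.65]. Speed limits (rad/s): [2.22, 2.22, 2.79, 2.79, 3.14, 3.14, 3.14].

## Interface

Orientations are given as a unit quaternion [w, x, y, z].
In Python, from cell import observe, camera, job_done, find_in, regions_of, spot_point gives the robot as it stands. The module is installed in compiled form; this text tells all that it offers.
- The arm moves only by the tool jog_arm, never from a script. Its argument "motion" is a list of rows, each a list of 7 numbers: the shift along the tool's x, y, z in m, then the turn, a rotation vector about the tool's x, y, z in degrees, then the closure in counts, from 0 (fully open) to 255 (shut). In form: [[tx, ty, tz, ax, ay, az, grip], ...]. A call has 1 to 20 rows; each row shifts and turns the commanded pose from where the row before left it, along the tool's axes as they then stand; what a row does not reach is not made up. A row lasts 1/12 s, in which the tool goes at most 41.7 mm and 7.16 degrees, less where a joint would pass 70% of its speed; a pose out of reach is approached as far as the arm can. A call with a gripper value outside its range is refused whole. The fingers move at their own pace and stop on an object; the grip force is fixed at half the most. Time passes only in rows, so rows that do not move let the fingers close. It gives the time, the measured TCP pose, the force, the opening and the grip force at its end, in the units of the state.
- observe(): the state, without advancing time (a new reading comes with each control period).
- camera(name): name is "side" or "top" or "wrist"; returns a dict with "image" (384x512x3 uint8, red, green, blue), "K" (3x3 intrinsics, pixels), "rvec" (rotation vector, rad) and "tvec" (3), from world to camera coordinates, as OpenCV has them; the wrist camera has in their place "hand_eye" (4x4, takes a point from camera to tool coordinates, whose origin is the TCP and whose axes are the flange's). Camera axes: x right, y down, z forward; pixel columns grow to the right and rows downward; lengths in m; the calibration is good to about 2 mm. A picture is of the moment at which its call begins: read the wrist's pose just before it. There is no depth.
- job_done(): hands the job in; it is judged then, once.
Trained networks look in a picture, given as the dict that the camera call returned (one of the last four; its "shot" number tells which), for a name from the list of things; names that differ only in an ending like _2 or _b are one class to them, and where a whole thing is asked for, a point or a joint stands for the part that bears it (a point fixed in the world has none). Each returns a list of dicts, best first, with "conf" (0 to 1); they miss things now and then, are a little off and sometimes report something else, mostly with a low value. They report only what shows in the picture. A call takes as long as a camera call. They do not tell look-alikes from the thing itself.
- find_in(target, picture): "box" ([left, top, right, bottom] in pixels, round what is visible of it).
- regions_of(target, picture): "region" (384x512 bool, what is visible of it) and "box" ([left, top, right, bottom] in pixels, round what is visible of it).
- spot_point(target, picture): "xy" ([column, row] in pixels: a listed point, or the origin of a listed thing).
The state is a dict: "t": time; "joint_pos": joint angles; "joint_velocities": joint speeds; "joint_efforts": joint torques, N m; "ee_pos": TCP position; "eef_rot": TCP orientation; "force": force on the tool from outside, world axes, zero at the start; "torque": the same for the moment, N m; "opening": finger opening in m; "grip_force": force on a finger pad.
Only numpy, scipy, OpenCV 4.12 (cv2) and the standard library are available. Lean on these libraries where they do the work, as an engineer would, in place of code of your own. Each camera call takes 0.05 s, during which the arm holds its last target. There are 200 camera calls.

## Working session

There is one attempt and no reset: what is moved stays moved. The work goes in short steps, Python scripts to look and compute and a tool call to move; the robot and the scene stay as the last step left them, time stands still between calls to the robot, and variables do not carry over. Pictures are saved under pics/ and viewed, at most 10 in all, crops included, and the job is handed in when it is done.

Besides the shell and the picture viewer there is one more tool, called after "Emit:" by a JSON object that holds its "api" and its "payload", one argument or row to a line. jog_arm: Moves the arm, as the interface text tells. Its arguments: {"type":"object","properties":{"motion":{"type":"array"}},"required":["motion"]}

```bash
mkdir -p pics; cat > h.py <<'E'
import numpy as np,cv2
from cell import *
def ray(c,uv,z):
    R=cv2.Rodrigues(np.array(c["rvec"],float))[0];t=np.array(c["tvec"],float).ravel()
    d=R.T@np.linalg.inv(np.array(c["K"]))@np.array([uv[0],uv[1],1.]);o=-R.T@t
    return o+d*(z-o[2])/d[2]
E
python3 - <<'E'
from h import *
s=observe();print(s["t"],s["ee_pos"],s["eef_rot"],s["force"])
Z=dict(bin_brass_mouth=.105,bin_empty_mouth=.105,bin_steel_mouth=.105,bin_black_mouth=.105,green_top=.067,console=0,coupling=0,tee=0)
for n in("top","side"):
    c=camera(n);cv2.imwrite(f"pics/{n}0.png",c["image"][:,:,::-1])
    for k,z in Z.items():
        for r in spot_point(k,c)[:3]:print(n,k,np.round(r["xy"]),round(r["conf"],2),ray(c,r["xy"],z).round(3))
E
```

```text
0.0 [ 0.18621774 -0.62229488  0.24036145] [-7.80865829e-04  9.89446423e-01  1.44896989e-01 -1.72655606e-04] [ 0.43531753  0.50034445 -0.0057535 ]
top bin_brass_mouth [125. 163.] 0.66 [0.609 0.241 0.105]
top bin_empty_mouth [231. 170.] 0.98 [ 0.581 -0.104  0.105]
top bin_steel_mouth [193. 170.] 0.66 [0.58  0.019 0.105]
top bin_steel_mouth [159. 170.] 0.23 [0.583 0.131 0.105]
top bin_black_mouth [160. 164.] 0.78 [0.602 0.128 0.105]
top green_top [197. 224.] 0.74 [0.405 0.011 0.067]
top green_top [308. 203.] 0.64 [ 0.472 -0.359  0.067]
top green_top [382. 220.] 0.56 [ 0.411 -0.605  0.067]
top console [304. 262.] 0.93 [ 0.275 -0.351  0.   ]
top console [319. 203.] 0.9 [ 0.479 -0.408  0.   ]
top console [386. 214.] 0.77 [ 0.435 -0.641  0.   ]
top coupling [301. 141.] 0.43 [ 0.703 -0.351  0.   ]
top tee [200. 227.] 0.63 [0.401 0.009 0.   ]
side bin_brass_mouth [125. 285.] 0.88 [0.602 0.239 0.105]
side bin_empty_mouth [219. 200.] 0.6 [ 0.576 -0.097  0.105]
side bin_steel_mouth [193. 226.] 0.89 [0.58  0.013 0.105]
side bin_black_mouth [160. 256.] 0.66 [0.589 0.131 0.105]
side green_top [298. 165.] 0.53 [ 0.483 -0.37   0.067]
side green_top [353. 133.] 0.49 [ 0.41  -0.592  0.067]
side green_top [360. 209.] 0.47 [ 0.254 -0.317  0.067]
side console [356. 139.] 0.89 [ 0.415 -0.646  0.   ]
side console [295. 173.] 0.83 [ 0.504 -0.392  0.   ]
side coupling [238. 157.] 0.49 [ 0.692 -0.35   0.   ]
side tee [250. 282.] 0.83 [0.4   0.014 0.   ]
```

View pics/top0.png

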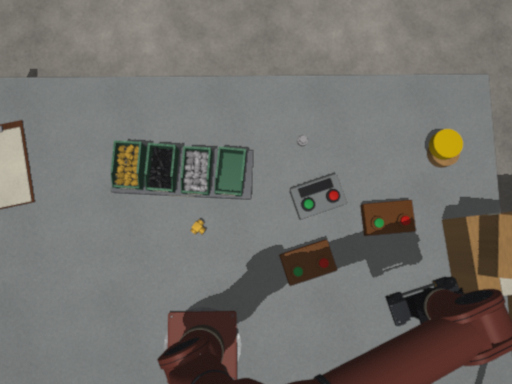

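View pics/side0.png

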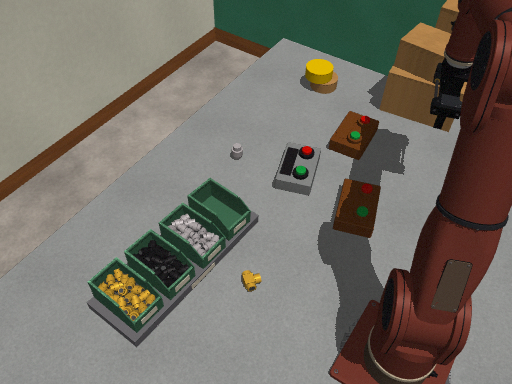

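The side view shows four bins on the deck, from (125,290) brass, then black and steel, to (219,205) empty. The consoles are one grey at (298,168) and two brown at (355,133) and (358,207). In the top view the grey one is at (319,196) with its green button at (308,204), and the brown ones at (388,217) and (308,262) are look-alikes. I'll confirm in one enlarged crop and work out the first move.

```bash
cat >> h.py <<'E'
from scipy.spatial.transform import Rotation as Ro
def go(*pts):
    s=observe();q=s["eef_rot"];R=Ro.from_quat([q[1],q[2],q[3],q[0]]).as_matrix();p=np.array(s["ee_pos"])
    print("t",s["t"],"p",p.round(4),"tool z",R[:,2].round(3),"force",np.round(s["force"],2))
    for w in pts:
        d=R.T@(np.array(w)-p);print(w,"tool shift",d.round(4));p=np.array(w)
E
python3 - <<'E'
from h import *
im=cv2.imread("pics/top0.png")[120:290,100:425];cv2.imwrite("pics/crop.png",cv2.resize(im,None,fx=2.4,fy=2.4,interpolation=cv2.INTER_CUBIC))
go((.48,-.25,.25),(.606,.24,.25),(.606,.24,.15))
E
```

```text
t 0.9 p [ 0.1863 -0.6227  0.2413] tool z [ 0.  0. -1.] force [-0.76 -0.53 -0.61]
(0.48, -0.25, 0.25) tool shift [ 0.3882 -0.2729 -0.0087]
(0.606, 0.24, 0.25) tool shift [ 0.2612 -0.4333  0.    ]
(0.606, 0.24, 0.15) tool shift [-0.   0.   0.1]
```

View pics/crop.png

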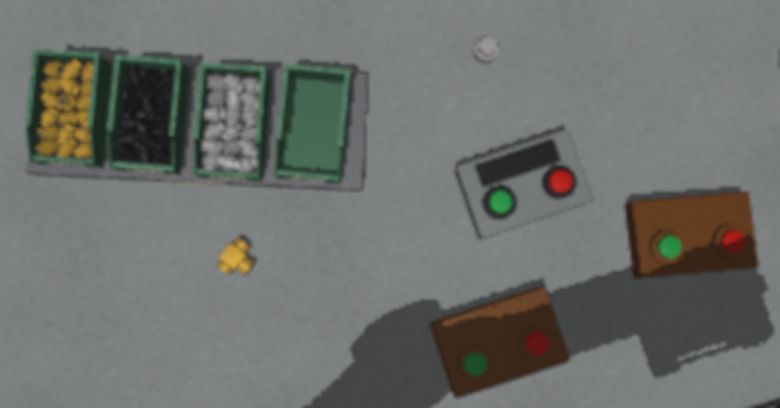

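The crop shows the brass bin at (65,108), black at (146,112), steel at (231,120) and empty at (314,122). The real grey console has its green button at (500,202), red at (560,181). The brown consoles at (500,340) and (692,233) are look-alikes. I'll set out, closing the fingers.

Emit:
{"api": "jog_arm", "payload": {
  "motion": [
    [0.01,-0.007,-0.003,0,0,0,255],
    [0.023,-0.016,-0.003,0,0,0,255],
    [0.023,-0.016,-0.003,0,0,0,255],
    [0.023,-0.016,0,0,0,0,255],
    [0.023,-0.016,0,0,0,0,255],
    [0.023,-0.016,0,0,0,0,255],
    [0.023,-0.016,0,0,0,0,255],
    [0.023,-0.016,0,0,0,0,255],
    [0.023,-0.016,0,0,0,0,255],
    [0.023,-0.016,0,0,0,0,255],
    [0.023,-0.016,0,0,0,0,255],
    [0.023,-0.016,0,0,0,0,255],
    [0.023,-0.016,0,0,0,0,255],
    [0.023,-0.016,0,0,0,0,255],
    [0.023,-0.016,0,0,0,0,255],
    [0.023,-0.016,0,0,0,0,255],
    [0.023,-0.016,0,0,0,0,255],
    [0.012,-0.009,0,0,0,0,255],
    [0,0,0,0,0,0,255]
  ]
}}

```text
t: 2.48
ee_pos: [0.4843, -0.2454, 0.2506]
eef_rot: [-0.0, 0.989, 0.148, 0.001]
force: [-0.5, -0.8, -1.3]
opening: 0.0001
grip_force: 0.0
```

Emit:
{"api": "jog_arm", "payload": {
  "motion": [
    [0.008,-0.012,0,0,0,0,255],
    [0.0145,-0.024,0,0,0,0,255],
    [0.0145,-0.024,0,0,0,0,255],
    [0.0145,-0.024,0,0,0,0,255],
    [0.0145,-0.024,0,0,0,0,255],
    [0.0145,-0.024,0,0,0,0,255],
    [0.0145,-0.024,0,0,0,0,255],
    [0.0145,-0.024,0,0,0,0,255],
    [0.0145,-0.024,0,0,0,0,255],
    [0.0145,-0.024,0,0,0,0,255],
    [0.0145,-0.024,0,0,0,0,255],
    [0.0145,-0.024,0,0,0,0,255],
    [0.0145,-0.024,0,0,0,0,255],
    [0.0145,-0.024,0,0,0,0,255],
    [0.0145,-0.024,0,0,0,0,255],
    [0.0145,-0.024,0,0,0,0,255],
    [0.0145,-0.024,0,0,0,0,255],
    [0.0145,-0.024,0,0,0,0,255],
    [0.01,-0.015,0,0,0,0,255],
    [0,0,0,0,0,0,255]
  ]
}}

```text
t: 4.15
ee_pos: [0.6097, 0.2467, 0.25]
eef_rot: [-0.001, 0.989, 0.147, -0.0]
force: [-0.9, -0.1, -0.4]
opening: 0.0005
grip_force: 0.0
```

```bash
cat >> h.py <<'E'
def wray(c,s,uv,z):
    q=s["eef_rot"];R=Ro.from_quat([q[1],q[2],q[3],q[0]]).as_matrix();H=np.array(c["hand_eye"])
    o=R@H[:3,3]+s["ee_pos"];d=R@H[:3,:3]@np.linalg.inv(np.array(c["K"]))@np.array([uv[0],uv[1],1.])
    return o+d*(z-o[2])/d[2]
E
python3 - <<'E'
from h import *
s=observe();c=camera("wrist");cv2.imwrite("pics/w1.png",c["image"][:,:,::-1])
for k in("bin_brass_mouth","bin_black_mouth"):
    for r in spot_point(k,c)[:2]:print(k,np.round(r["xy"]),round(r["conf"],2),wray(c,s,r["xy"],.105).round(3))
print(s["opening"]);go((.606,.24,.25),(.606,.24,.15))
E
```

```text
bin_brass_mouth [257. 183.] 0.71 [0.61  0.244 0.105]
bin_black_mouth [347. 222.] 0.7 [0.596 0.132 0.105]
0.0004824137029151338
t 4.3 p [0.6106 0.2413 0.2502] tool z [-0.    -0.001 -1.   ] force [0.15 0.79 0.35]
(0.606, 0.24, 0.25) tool shift [-0.0048 -0.      0.0002]
(0.606, 0.24, 0.15) tool shift [ 0.     -0.0001  0.1   ]
```

View pics/w1.png

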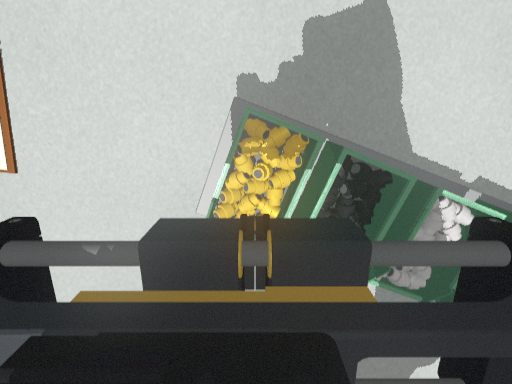

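The wrist view shows brass fittings at (258,180) directly under the fingers, with black at (350,195) and steel at (430,240) to the right. The position agrees, so I descend and dwell.

Emit:
{"api": "jog_arm", "payload": {
  "motion": [
    [-0.002,0,0.01,0,0,0,255],
    [0,0,0.015,0,0,0,255],
    [0,0,0.015,0,0,0,255],
    [0,0,0.015,0,0,0,255],
    [0,0,0.015,0,0,0,255],
    [0,0,0.015,0,0,0,255],
    [0,0,0.01,0,0,0,255],
    [0,0,0.005,0,0,0,255],
    [0,0,0,0,0,0,255],
    [0,0,0,0,0,0,255],
    [0,0,0,0,0,0,255],
    [0,0,0,0,0,0,255],
    [0,0,0,0,0,0,255],
    [0,0,0,0,0,0,255],
    [0,0,0,0,0,0,255],
    [0,0,0,0,0,0,255],
    [0,0,0,0,0,0,255],
    [0,0,0,0,0,0,255],
    [0,0,0,0,0,0,255],
    [0,0,0,0,0,0,255]
  ]
}}

```text
t: 5.97
ee_pos: [0.6088, 0.2417, 0.1502]
eef_rot: [-0.0, 0.989, 0.145, -0.0]
force: [0.2, -0.2, -0.2]
opening: 0.0005
grip_force: 0.0
```

Emit:
{"api": "jog_arm", "payload": {
  "motion": [
    [0,0,0,0,0,0,255],
    [0,0,0,0,0,0,255],
    [0,0,0,0,0,0,255],
    [0,0,0,0,0,0,255],
    [0,0,0,0,0,0,255],
    [0,0,0,0,0,0,255],
    [0,0,0,0,0,0,255],
    [0,0,0,0,0,0,255],
    [0,0,0,0,0,0,255],
    [0,0,0,0,0,0,255],
    [0,0,0,0,0,0,255],
    [0,0,0,0,0,0,255],
    [0,0,0,0,0,0,255],
    [0,0,0,0,0,0,255],
    [0,0,0,0,0,0,255],
    [0,0,0,0,0,0,255],
    [0,0,0,0,0,0,255],
    [0,0,0,0,0,0,255],
    [0,0,0,0,0,0,255],
    [0,0,0,0,0,0,255]
  ]
}}

```text
t: 7.63
ee_pos: [0.6088, 0.2417, 0.1503]
eef_rot: [0.0, 0.989, 0.145, -0.0]
force: [-0.3, 0.3, 0.5]
opening: 0.0006
grip_force: 0.0
```

Emit:
{"api": "jog_arm", "payload": {
  "motion": [
    [0,0,0,0,0,0,255],
    [0,0,0,0,0,0,255],
    [0,0,-0.01,0,0,0,255],
    [0,0,-0.02,0,0,0,255],
    [0,0,-0.02,0,0,0,255],
    [0,0,-0.02,0,0,0,255],
    [0,0,-0.02,0,0,0,255],
    [0,0,-0.01,0,0,0,255],
    [0,0,0,0,0,0,255]
  ]
}}

```text
t: 8.38
ee_pos: [0.6097, 0.2424, 0.2535]
eef_rot: [-0.001, 0.989, 0.145, 0.002]
force: [-0.0, -0.8, 0.6]
opening: 0.0007
grip_force: 0.0
```

```bash
python3 - <<'E'
from h import *
go((.578,-.102,.25))
E
```

```text
t 8.3833 p [0.6097 0.2424 0.2535] tool z [ 0.004  0.002 -1.   ] force [-0.05 -0.75  0.64]
(0.578, -0.102, 0.25) tool shift [-0.1291  0.3209  0.0028]
```

Emit:
{"api": "jog_arm", "payload": {
  "motion": [
    [-0.004,0.01,0,0,0,0,255],
    [-0.009,0.022,0,0,0,0,255],
    [-0.009,0.022,0,0,0,0,255],
    [-0.009,0.022,0,0,0,0,255],
    [-0.009,0.022,0,0,0,0,255],
    [-0.009,0.022,0,0,0,0,255],
    [-0.009,0.022,0,0,0,0,255],
    [-0.009,0.022,0,0,0,0,255],
    [-0.009,0.022,0,0,0,0,255],
    [-0.009,0.022,0,0,0,0,255],
    [-0.009,0.022,0,0,0,0,255],
    [-0.009,0.022,0,0,0,0,255],
    [-0.009,0.022,0,0,0,0,255],
    [-0.009,0.022,0,0,0,0,255],
    [-0.008,0.022,0,0,0,0,255],
    [0,0.003,0,0,0,0,255],
    [0,0,0,0,0,0,255]
  ]
}}

```text
t: 9.8
ee_pos: [0.576, -0.1057, 0.2486]
eef_rot: [-0.0, 0.99, 0.143, -0.001]
force: [0.1, 0.3, -0.7]
opening: 0.0007
grip_force: 0.0
```

```bash
python3 - <<'E'
from h import *
s=observe();c=camera("wrist");cv2.imwrite("pics/w2.png",c["image"][:,:,::-1])
for k in("bin_empty_mouth","bin_steel_mouth"):
    for r in spot_point(k,c)[:2]:print(k,np.round(r["xy"]),round(r["conf"],2),wray(c,s,r["xy"],.105).round(3))
go((.578,-.102,.15))
E
```

```text
bin_empty_mouth [256. 179.] 0.7 [ 0.58  -0.106  0.105]
bin_steel_mouth [150. 147.] 0.75 [0.582 0.012 0.105]
bin_steel_mouth [445. 134.] 0.4 [ 0.683 -0.282  0.105]
t 9.95 p [ 0.5769 -0.1016  0.2496] tool z [-0.001  0.001 -1.   ] force [-0.91  0.03  0.36]
(0.578, -0.102, 0.15) tool shift [0.001  0.0008 0.0996]
```

View pics/w2.png

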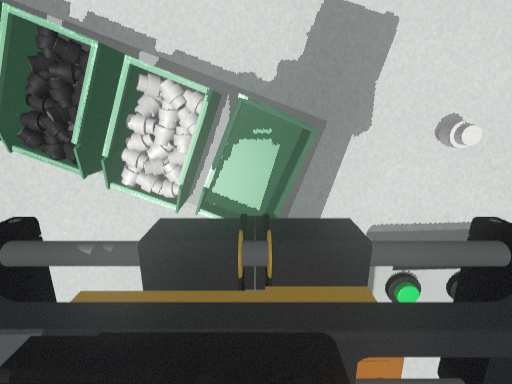

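The wrist view shows the empty bin at (256,165) under the fingers, steel at (160,135) beside it and the green button at (405,292). I descend and dwell.

Emit:
{"api": "jog_arm", "payload": {
  "motion": [
    [0.001,0.002,0.01,0,0,0,255],
    [0,0,0.015,0,0,0,255],
    [0,0,0.015,0,0,0,255],
    [0,0,0.015,0,0,0,255],
    [0,0,0.015,0,0,0,255],
    [0,0,0.015,0,0,0,255],
    [0,0,0.01,0,0,0,255],
    [0,0,0.005,0,0,0,255],
    [0,0,0,0,0,0,255],
    [0,0,0,0,0,0,255],
    [0,0,0,0,0,0,255],
    [0,0,0,0,0,0,255],
    [0,0,0,0,0,0,255],
    [0,0,0,0,0,0,255],
    [0,0,0,0,0,0,255],
    [0,0,0,0,0,0,255],
    [0,0,0,0,0,0,255],
    [0,0,0,0,0,0,255],
    [0,0,0,0,0,0,255],
    [0,0,0,0,0,0,255]
  ]
}}

```text
t: 11.62
ee_pos: [0.5787, -0.1044, 0.1502]
eef_rot: [-0.0, 0.989, 0.145, -0.0]
force: [0.3, 0.6, 0.2]
opening: 0.0004
grip_force: 0.0
```

Emit:
{"api": "jog_arm", "payload": {
  "motion": [
    [0,0,0,0,0,0,255],
    [0,0,0,0,0,0,255],
    [0,0,0,0,0,0,255],
    [0,0,0,0,0,0,255],
    [0,0,0,0,0,0,255],
    [0,0,0,0,0,0,255],
    [0,0,0,0,0,0,255],
    [0,0,0,0,0,0,255],
    [0,0,0,0,0,0,255],
    [0,0,0,0,0,0,255],
    [0,0,0,0,0,0,255],
    [0,0,0,0,0,0,255],
    [0,0,0,0,0,0,255],
    [0,0,0,0,0,0,255],
    [0,0,0,0,0,0,255],
    [0,0,0,0,0,0,255],
    [0,0,0,0,0,0,255],
    [0,0,0,0,0,0,255],
    [0,0,0,0,0,0,255],
    [0,0,0,0,0,0,255]
  ]
}}

```text
t: 13.28
ee_pos: [0.5787, -0.1044, 0.1503]
eef_rot: [-0.0, 0.989, 0.145, -0.0]
force: [0.5, -0.3, 0.4]
opening: 0.0004
grip_force: 0.0
```

Emit:
{"api": "jog_arm", "payload": {
  "motion": [
    [0,0,0,0,0,0,255],
    [0,0,0,0,0,0,255],
    [0,0,-0.01,0,0,0,255],
    [0,0,-0.02,0,0,0,255],
    [0,0,-0.02,0,0,0,255],
    [0,0,-0.02,0,0,0,255],
    [0,0,-0.02,0,0,0,255],
    [0,0,-0.01,0,0,0,255],
    [0,0,0,0,0,0,255]
  ]
}}

```text
t: 14.03
ee_pos: [0.58, -0.1044, 0.2533]
eef_rot: [0.001, 0.989, 0.145, 0.002]
force: [0.2, -0.8, 0.1]
opening: 0.0004
grip_force: 0.0
```

```bash
python3 - <<'E'
from h import *
go((.44,-.36,.25))
E
```

```text
t 14.0333 p [ 0.58   -0.1044  0.2533] tool z [ 0.004 -0.001 -1.   ] force [ 0.17 -0.79  0.07]
(0.44, -0.36, 0.25) tool shift [-0.2074  0.2047  0.0029]
```

Emit:
{"api": "jog_arm", "payload": {
  "motion": [
    [-0.008,0.008,0,0,0,0,255],
    [-0.02,0.02,0,0,0,0,255],
    [-0.02,0.02,0,0,0,0,255],
    [-0.02,0.02,0,0,0,0,255],
    [-0.02,0.02,0,0,0,0,255],
    [-0.02,0.02,0,0,0,0,255],
    [-0.02,0.02,0,0,0,0,255],
    [-0.02,0.02,0,0,0,0,255],
    [-0.02,0.02,0,0,0,0,255],
    [-0.02,0.02,0,0,0,0,255],
    [-0.02,0.018,0,0,0,0,255],
    [0,0,0,0,0,0,255],
    [0,0,0,0,0,0,255],
    [0,0,0,0,0,0,255]
  ]
}}

```text
t: 15.2
ee_pos: [0.4379, -0.3611, 0.2491]
eef_rot: [-0.001, 0.989, 0.145, -0.001]
force: [0.3, 0.3, 1.1]
opening: 0.0006
grip_force: 0.0
```

```bash
python3 - <<'E'
from h import *
s=observe();c=camera("wrist");im=c["image"];cv2.imwrite("pics/w3.png",im[:,:,::-1])
for r in spot_point("green_top",c)[:3]:print(np.round(r["xy"]),round(r["conf"],2),wray(c,s,r["xy"],.067).round(4))
h=cv2.cvtColor(im,cv2.COLOR_RGB2HSV);m=cv2.inRange(h,(50,180,90),(80,255,255))
n,_,st,ce=cv2.connectedComponentsWithStats(m)
for i in range(1,n):
    if st[i,4]>80:print(st[i],ce[i].round(1),wray(c,s,ce[i],.067).round(4))
go()
E
```

```text
[417. 249.] 0.48 [ 0.4034 -0.5972  0.067 ]
t 15.3 p [ 0.4388 -0.3603  0.2496] tool z [-0.001  0.001 -1.   ] force [-0.    0.42 -0.14]
```

View pics/w3.png

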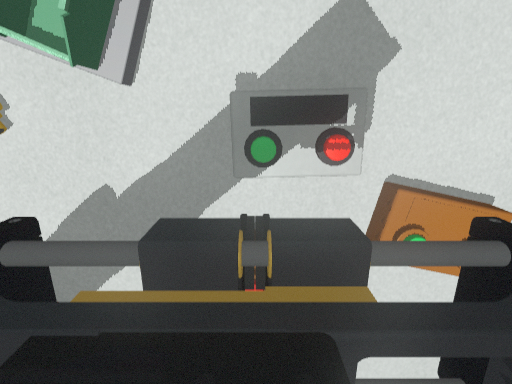

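The wrist view shows the grey console with green at (263,150) and red at (337,147). The network's only hit, (417,249), is the brown look-alike, so I ignore it and use the grey console's button.

```bash
python3 - <<'E'
from h import *
s=observe();c=camera("wrist");im=c["image"].astype(int)
m=((im[...,1]>1.8*im[...,0])&(im[...,1]>1.4*im[...,2])&(im[...,1]>60));m[:110]=0;m[190:]=0;m[:,:235]=0;m[:,300:]=0
v,u=np.nonzero(m);uv=((u.min()+u.max())/2,(v.min()+v.max())/2);print(len(u),u.min(),u.max(),v.min(),v.max())
p=wray(c,s,uv,.067);print(p.round(4));go((p[0],p[1],.25),(p[0],p[1],.1))
E
```

```text
515 251 275 137 162
[ 0.4721 -0.361   0.067 ]
t 15.35 p [ 0.439  -0.3603  0.2498] tool z [-0.     0.001 -1.   ] force [-0.62 -0.09  1.21]
(np.float64(0.47214730262835986), np.float64(-0.36103636226154856), 0.25) tool shift [ 0.0316  0.0102 -0.0002]
(np.float64(0.47214730262835986), np.float64(-0.36103636226154856), 0.1) tool shift [0.0e+00 1.0e-04 1.5e-01]
```

Emit:
{"api": "jog_arm", "payload": {
  "motion": [
    [0.011,0.003,0,0,0,0,255],
    [0.011,0.004,0,0,0,0,255],
    [0.01,0.003,0,0,0,0,255],
    [0,0,0.015,0,0,0,255],
    [0,0,0.02,0,0,0,255],
    [0,0,0.02,0,0,0,255],
    [0,0,0.02,0,0,0,255],
    [0,0,0.02,0,0,0,255],
    [0,0,0.02,0,0,0,255],
    [0,0,0.015,0,0,0,255],
    [0,0,0.01,0,0,0,255],
    [0,0,0.01,0,0,0,255],
    [0,0,0,0,0,0,255],
    [0,0,0,0,0,0,255],
    [0,0,0,0,0,0,255]
  ]
}}

```text
t: 16.6
ee_pos: [0.4728, -0.3621, 0.1012]
eef_rot: [0.0, 0.989, 0.145, 0.001]
force: [-0.1, 0.6, 0.2]
opening: 0.0003
grip_force: 0.0
```

```bash
python3 - <<'E'
from h import *
c=camera("side");im=c["image"][110:215,240:380,::-1];cv2.imwrite("pics/s2.png",cv2.resize(im,None,fx=5,fy=5,interpolation=cv2.INTER_CUBIC))
go()
E
```

```text
t 16.65 p [ 0.4728 -0.3622  0.1013] tool z [ 0.001 -0.001 -1.   ] force [-0.32  0.02 -0.12]
```

View pics/s2.png

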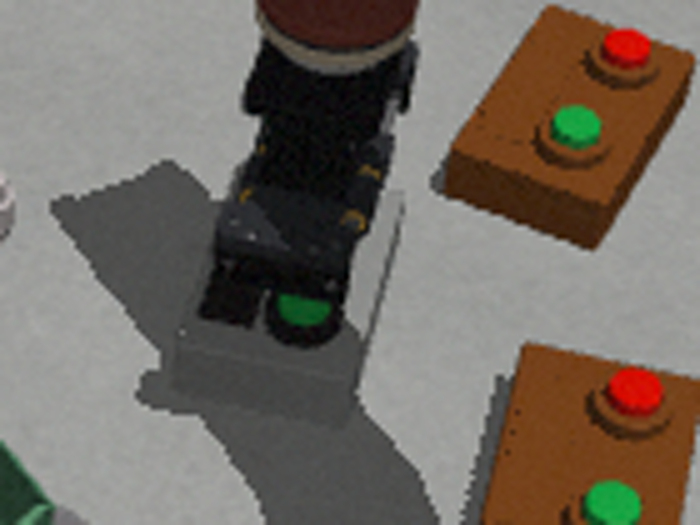

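The crop shows the closed fingers right above the green button at (304,310), which shows just below them. I press down.

Emit:
{"api": "jog_arm", "payload": {
  "motion": [
    [0,0,0.005,0,0,0,255],
    [0,0,0.005,0,0,0,255],
    [0,0,0.004,0,0,0,255],
    [0,0,0.002,0,0,0,255],
    [0,0,0.002,0,0,0,255],
    [0,0,0.002,0,0,0,255],
    [0,0,0.001,0,0,0,255],
    [0,0,0,0,0,0,255],
    [0,0,0,0,0,0,255]
  ]
}}

```text
t: 17.4
ee_pos: [0.472, -0.3619, 0.0801]
eef_rot: [0.0, 0.989, 0.145, -0.0]
force: [-4.2, 1.8, 9.9]
opening: 0.0005
grip_force: 5.2
```

Emit:
{"api": "jog_arm", "payload": {
  "motion": [
    [0,0,0.001,0,0,0,255],
    [0,0,0.001,0,0,0,255],
    [0,0,0,0,0,0,255],
    [0,0,0,0,0,0,255]
  ]
}}

```text
t: 17.73
ee_pos: [0.4721, -0.3619, 0.0798]
eef_rot: [0.0, 0.989, 0.145, 0.0]
force: [-9.4, 5.5, 26.3]
opening: 0.0007
grip_force: 13.0
```

Emit:
{"api": "jog_arm", "payload": {
  "motion": [
    [0,0,-0.005,0,0,0,255],
    [0,0,-0.01,0,0,0,255],
    [0,0,-0.02,0,0,0,255],
    [0,0,-0.02,0,0,0,255],
    [0,0,-0.02,0,0,0,255],
    [0,0,-0.02,0,0,0,255],
    [0,0,-0.02,0,0,0,255],
    [0,0,-0.02,0,0,0,255],
    [0,0,-0.02,0,0,0,255],
    [-0.02,0,0,0,0,0,255],
    [-0.015,0,0,0,0,0,255],
    [0,0,0,0,0,0,255],
    [0,0,0,0,0,0,255],
    [0,0,0,0,0,0,255],
    [0,0,0,0,0,0,255],
    [0,0,0,0,0,0,255]
  ]
}}

```text
t: 19.07
ee_pos: [0.4389, -0.3714, 0.2318]
eef_rot: [-0.0, 0.989, 0.145, -0.0]
force: [0.1, 1.0, 0.2]
opening: 0.0004
grip_force: 0.0
```

```bash
python3 - <<'E'
from h import *
c=camera("top");a=c["image"];b=cv2.imread("pics/top0.png")[:,:,::-1]
c2=camera("side");im=np.hstack([a[110:290,100:425],c2["image"][110:290,200:400]])[:,:,::-1]
cv2.imwrite("pics/end.png",cv2.resize(im,None,fx=1.5,fy=1.5));go()
E
```

```text
t 19.1667 p [ 0.4388 -0.3715  0.2319] tool z [-0.  0. -1.] force [ 0.22 -0.15  0.83]
```

View pics/end.png

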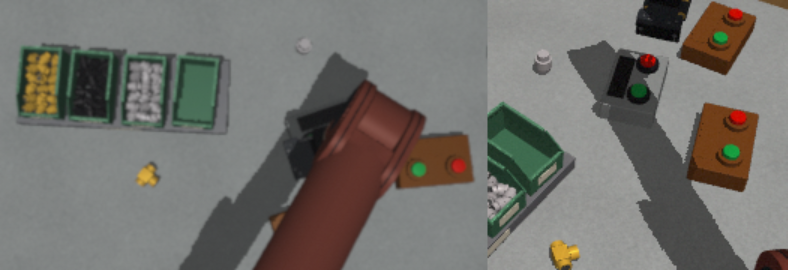

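The final picture shows the green button up again at (638,92), the bins, tee and coupling where they were, and the arm clear.

```bash
python3 -c "from cell import *;print(job_done())"
```

```text
the job is handed in; nothing more can be done
None
```

I pointed at the brass bin and then the empty bin for over 2 s each, pressed the green button to its stop, let it come up, moved clear and handed the job in; no verdict was returned.

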